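# Reload the analyser's reagent carrier in reverse order

## Robot

A 6-joint arm with a two-finger parallel gripper is mounted at the origin on the work surface. World frame = base frame: x ahead of the robot, y to its left, z up, the work surface at z = 0. Lengths are in m, angles in degrees, forces in N, time in s.
With the tool pointing down it reaches from about 0.25 to 0.725 m from the base axis. Payload 9.7 kg.
Tool frame: the origin (TCP) lies on the mounting face of the last link; the fingertips stand 173 mm ahead of it and the grasp point (between the pads) lies 155 mm ahead of it; z points along the fingers, y is the line along which they close (so a half turn about z gives the same grasp; the last joint's range is limited). The gripper opens to 85 mm and grips with 20 to 120 N. Pads are 22 mm wide; open, the fingers measure 114 mm over their backs; the gripper's body (76 mm by 85 mm) begins 54 mm behind the grasp point. The pads swing forward as they close: fully open they stand 13 mm farther back than shut.
Start: joints at [75.573, 4.979, 10.078, 95.1, 0, 90], TCP at [0.137, 0.533, 0.405] pointing down, gripper open.
Joint ranges: [-179.16, 179.16], [-48.56, 103.87], [-65.8, 70.77], [-126.05, 130.52], [-82.76, 87.17], [-180, 180]. Speed limits (degrees/s): [127.2, 127.2, 147.25, 180, 180, 180].

## Interface

Orientations are given as [roll, pitch, yaw] about the fixed x, y, z axes, in that order (R = Rz(yaw) Ry(pitch) Rx(roll)).
In Python, from workcell import bot, camera, camera_model, outline_of, pinpoint gives the robot as it stands.
- The arm moves only by the tool move_arm, never from a script. Its arguments are lists of equal length, an entry for each row: "jaw": the closure, from 0 (fully open) to 1 (shut); "delta_pos": the shift along the world's x, y, z in m, a list of three; "yaw": the turn about the world's z in rad. In form: {"jaw": [jaw, ...], "delta_pos": [[dx, dy, dz], ...], "yaw": [yaw, ...]}. A call has 1 to 10 rows; each row shifts and turns the commanded pose from where the row before left it; what a row does not reach is not made up. A row lasts 1/12 s, in which the tool goes at most 41.7 mm and 7.16 degrees, less where a joint would pass 70% of its speed; a pose out of reach is approached as far as the arm can. A call with a gripper value outside its range is refused whole. The fingers move at their own pace and stop on an object; "force" is the grip in N (left out, the last holds). Time passes only in rows, so rows that do not move let the fingers close. It gives the time, the measured TCP pose, the force, the opening and the grip force at its end, in the units of the state.
- bot.get_obs(): the state, without advancing time (a new reading comes with each control period).
- camera(name): name is "side" or "top"; returns the picture (480x640x3 uint8, red, green, blue); there is no depth.
- camera_model(name): a dict with "fx", "fy", "cx", "cy" (pixels), "R" (3x3) and "t" (3): a world point X has camera coordinates R X + t. Camera axes: x right, y down, z forward; pixel columns grow to the right and rows downward; lengths in m; the calibration is good to about 2 mm. A picture is of the moment at which its call begins. camera_model takes no time and is no camera call.
- bot.job_done(): hands the job in; it is judged then, once.
Trained networks look in the newest picture that a camera, given by its name, has taken for a name from the list of things; names that differ only in an ending like _2 or _b are one class to them, and where a whole thing is asked for, a point or a joint stands for the part that bears it (a point fixed in the world has none). Each returns a list of dicts, best first, with "confidence" (0 to 1); they miss things now and then, are a little off and sometimes report something else, mostly with a low value. They report only what shows in the picture. A call takes as long as a camera call.
- outline_of(camera, thing): "mask" (480x640 bool, what is visible of it) and "xy" ([column, row] in pixels, amid what is visible of it).
- pinpoint(camera, thing): "xy" ([column, row] in pixels: a listed point, or the origin of a listed thing).
The state is a dict: "time": time; "q": joint angles; "qd": joint speeds; "joint_efforts": joint torques, N m; "ee_pos": TCP position; "tcp_rot": TCP orientation; "wrist_force": force on the tool from outside, world axes, zero at the start; "torque": the same for the moment, N m; "opening": finger opening in m; "grasp_force": force on a finger pad.
Only numpy, scipy, OpenCV 4.12 (cv2) and the standard library are available. Lean on these libraries where they do the work, as an engineer would, in place of code of your own. Each camera call takes 0.05 s, during which the arm holds its last target. There are 200 camera calls.

## Task

Move the four reagent bottles from the grey rack into the black analyser carrier, one per pocket, in reverse order counted from the orange handles: the bottle nearest the grey rack's orange handle goes into the carrier pocket farthest from the carrier's orange handle, and so on along the row. Set each bottle down gently, standing upright on the pocket floor, without dropping one or knocking one over. Leave the blue tip box and the specimen cup where they are.

Things in the scene. Friction and masses are not known exactly. Their poses are not given: they have to be found in the camera images.
- bottle_red: Loose white reagent bottle, red cap and red band at its foot; starts in the grey rack. Round, 80 mm tall: body 38 mm diameter up to 58 mm height (grip it there, above the rack walls), then a shoulder and a 30 mm diameter cap at 62 to 80 mm. About 0.1 kg. Origin: centre of its underside; z along its axis.
- bottle_yellow: Loose white reagent bottle, yellow cap and yellow band at its foot; starts in the grey rack. Round, 80 mm tall: body 38 mm diameter up to 58 mm height (grip it there, above the rack walls), then a shoulder and a 30 mm diameter cap at 62 to 80 mm. About 0.1 kg. Origin: centre of its underside; z along its axis.
- bottle_green: Loose white reagent bottle, green cap and green band at its foot; starts in the grey rack. Round, 80 mm tall: body 38 mm diameter up to 58 mm height (grip it there, above the rack walls), then a shoulder and a 30 mm diameter cap at 62 to 80 mm. About 0.1 kg. Origin: centre of its underside; z along its axis.
- bottle_blue: Loose white reagent bottle, blue cap and blue band at its foot; starts in the grey rack. Round, 80 mm tall: body 38 mm diameter up to 58 mm height (grip it there, above the rack walls), then a shoulder and a 30 mm diameter cap at 62 to 80 mm. About 0.1 kg. Origin: centre of its underside; z along its axis.
- insert_red: Fixed red pad, 56 x 56 x 3 mm, lining the grey-rack pocket where the red bottle starts (within 10 mm of its centre); it stays and marks that pocket. A red tab, 18 x 50 mm, lies on the rack's -x wall, its top 33 mm above the bench. Origin: pocket centre, under the pad, 6 mm above the bench; axes as the rack. The bottle's foot is 3 mm above it.
- insert_yellow: Fixed yellow pad, 56 x 56 x 3 mm, lining the grey-rack pocket where the yellow bottle starts (within 10 mm of its centre); it stays and marks that pocket. A yellow tab, 18 x 50 mm, lies on the rack's -x wall, its top 33 mm above the bench. Origin: pocket centre, under the pad, 6 mm above the bench; axes as the rack. The bottle's foot is 3 mm above it.
- insert_green: Fixed green pad, 56 x 56 x 3 mm, lining the grey-rack pocket where the green bottle starts (within 10 mm of its centre); it stays and marks that pocket. A green tab, 18 x 50 mm, lies on the rack's -x wall, its top 33 mm above the bench. Origin: pocket centre, under the pad, 6 mm above the bench; axes as the rack. The bottle's foot is 3 mm above it.
- insert_blue: Fixed blue pad, 56 x 56 x 3 mm, lining the grey-rack pocket where the blue bottle starts (within 10 mm of its centre); it stays and marks that pocket. A blue tab, 18 x 50 mm, lies on the rack's -x wall, its top 33 mm above the bench. Origin: pocket centre, under the pad, 6 mm above the bench; axes as the rack. The bottle's foot is 3 mm above it.
- cold_rack: Fixed grey rack, full at the start. One row of four pockets: 72 (x) x 270 (y) x 30 mm high, walls and floor 6 mm, pockets 60 x 60 mm inside. Orange handle block, 50 x 30 x 30 mm, on its +y end. Origin: row centre, on the bench; y along the row to the handle. Pocket centres at y = +99 (next to the handle), +33, -33, -99 mm. Yaw within 20 degrees; on the left or right.
- carrier: Fixed black carrier, white floor, empty at first. One row of four pockets: 72 (x) x 270 (y) x 30 mm high, walls and floor 6 mm, pockets 60 x 60 mm inside. Orange handle block, 50 x 30 x 30 mm, on its +y end. Origin: row centre, on the bench; y along the row to the handle. Pocket centres at y = +99 (next to the handle), +33, -33, -99 mm. Yaw within 20 degrees; on the left or right.
- tip_box: Bystander, leave alone: loose blue pipette tip box with a clear lid, 80 x 120 x 57 mm. Origin: centre of its underside.
- cup: Bystander, leave alone: loose clear specimen cup with an orange lid, 68 mm diameter, 74 mm tall. Origin: centre of its underside.

How it is judged (in metres and radians):
At the end, for the whole second after the job is handed in: Each bottle stands in the carrier pocket mirroring the grey-rack pocket it came from (nearest the handle goes farthest), within 14 mm of the pocket centre along and across the row, underside less than 5 mm above the pocket floor, upright within 0.1 rad, released and at rest (((y of insert_red in the frame of cold_rack between 0.084 and 0.114 m and y of bottle_red in the frame of carrier between -0.113 and -0.085 m) or (y of insert_red in the frame of cold_rack between 0.018 and 0.048 m and y of bottle_red in the frame of carrier between -0.047 and -0.019 m) or (y of insert_red in the frame of cold_rack between -0.048 and -0.018 m and y of bottle_red in the frame of carrier between 0.019 and 0.047 m) or (y of insert_red in the frame of cold_rack between -0.114 and -0.084 m and y of bottle_red in the frame of carrier between 0.085 and 0.113 m)) and x of bottle_red in the frame of carrier between -0.014 and 0.014 m and z of each of bottle_red, bottle_yellow, bottle_green, bottle_blue in the frame of carrier below 0.011 m and angle between each of bottle_red, bottle_yellow, bottle_green, bottle_blue's own z axis and vertical below 0.1 rad and linear speed of each of bottle_red, bottle_yellow, bottle_green, bottle_blue below 0.02 m/s and angular speed of each of bottle_red, bottle_yellow, bottle_green, bottle_blue below 0.2 rad/s and ((y of insert_yellow in the frame of cold_rack between 0.084 and 0.114 m and y of bottle_yellow in the frame of carrier between -0.113 and -0.085 m) or (y of insert_yellow in the frame of cold_rack between 0.018 and 0.048 m and y of bottle_yellow in the frame of carrier between -0.047 and -0.019 m) or (y of insert_yellow in the frame of cold_rack between -0.048 and -0.018 m and y of bottle_yellow in the frame of carrier between 0.019 and 0.047 m) or (y of insert_yellow in the frame of cold_rack between -0.114 and -0.084 m and y of bottle_yellow in the frame of carrier between 0.085 and 0.113 m)) and x of bottle_yellow in the frame of carrier between -0.014 and 0.014 m and ((y of insert_green in the frame of cold_rack between 0.084 and 0.114 m and y of bottle_green in the frame of carrier between -0.113 and -0.085 m) or (y of insert_green in the frame of cold_rack between 0.018 and 0.048 m and y of bottle_green in the frame of carrier between -0.047 and -0.019 m) or (y of insert_green in the frame of cold_rack between -0.048 and -0.018 m and y of bottle_green in the frame of carrier between 0.019 and 0.047 m) or (y of insert_green in the frame of cold_rack between -0.114 and -0.084 m and y of bottle_green in the frame of carrier between 0.085 and 0.113 m)) and x of bottle_green in the frame of carrier between -0.014 and 0.014 m and ((y of insert_blue in the frame of cold_rack between 0.084 and 0.114 m and y of bottle_blue in the frame of carrier between -0.113 and -0.085 m) or (y of insert_blue in the frame of cold_rack between 0.018 and 0.048 m and y of bottle_blue in the frame of carrier between -0.047 and -0.019 m) or (y of insert_blue in the frame of cold_rack between -0.048 and -0.018 m and y of bottle_blue in the frame of carrier between 0.019 and 0.047 m) or (y of insert_blue in the frame of cold_rack between -0.114 and -0.084 m and y of bottle_blue in the frame of carrier between 0.085 and 0.113 m)) and x of bottle_blue in the frame of carrier between -0.014 and 0.014 m); the robot touches nothing.
It fails at once if a bottle is knocked over (tipped by more than 45 degrees) (angle between any of bottle_red, bottle_yellow, bottle_green, bottle_blue's own z axis and vertical above 0.8 rad).
It fails at once if a bottle is dropped or thrown (falls freely by more than about 4 cm) ((linear speed of bottle_red above 0.9 m/s and contact force between bottle_red and the fingers below 0.1 N) or (linear speed of bottle_yellow above 0.9 m/s and contact force between bottle_yellow and the fingers below 0.1 N) or (linear speed of bottle_green above 0.9 m/s and contact force between bottle_green and the fingers below 0.1 N) or (linear speed of bottle_blue above 0.9 m/s and contact force between bottle_blue and the fingers below 0.1 N)).
It fails at once if the tip box or the specimen cup is moved by more than 2 cm (distance of any of tip_box, cup from where it was at the start of the episode above 0.02 m).
It also fails if it takes over 106 s, if anything falls off the work surface, if the arm or the gripper's body presses on something with over 40 N, if the wrist force passes 120 N, or if a joint passes its speed limit or range.

## Working session

There is one attempt and no reset: what is moved stays moved. The work goes in short steps, Python scripts to look and compute and a tool call to move; the robot and the scene stay as the last step left them, time stands still between calls to the robot, and variables do not carry over. Pictures are saved under pics/ and viewed, at most 14 in all, crops included, and the job is handed in when it is done.

Besides the shell and the picture viewer there is one more tool, called as name(argument=value, ...), one argument or row to a line, values as JSON. move_arm: Moves the arm, as the interface text tells. Its arguments: {"type":"object","properties":{"jaw":{"type":"array"},"delta_pos":{"type":"array"},"yaw":{"type":"array"},"force":{"type":"number"}},"required":["jaw","delta_pos","yaw"]}

```bash
mkdir -p pics; cat > h.py <<'E'
import numpy as np, cv2
from workcell import bot, camera, camera_model, outline_of, pinpoint
def ray(n,xy):
    m=camera_model(n);R=np.array(m["R"]);t=np.array(m["t"])
    d=R.T@np.array([(xy[0]-m["cx"])/m["fx"],(xy[1]-m["cy"])/m["fy"],1]);return -R.T@t,d
def atz(n,xy,z):
    c,d=ray(n,xy);return c+d*(z-c[2])/d[2]
def tri(a,b):
    (c1,d1),(c2,d2)=ray("side",a),ray("top",b)
    A=np.stack([d1,-d2],1);s=np.linalg.lstsq(A,c2-c1,rcond=None)[0]
    p,q=c1+d1*s[0],c2+d2*s[1];return (p+q)/2,np.linalg.norm(p-q)
E
python3 - <<'E'
from h import *
np.set_printoptions(precision=4,suppress=True)
for n in ("side","top"):
    cv2.imwrite(f"pics/{n}0.png",camera(n)[:,:,::-1]); print(n,ray(n,(320,240)))
for k in ["cold_rack","carrier"]+[a+c for c in("red","yellow","green","blue") for a in("bottle_","insert_")]+["tip_box","cup"]:
    r={n:pinpoint(n,k) for n in("side","top")}
    print(k,{n:[(np.round(e["xy"],1).tolist(),round(e["confidence"],2)) for e in v[:2]] for n,v in r.items()})
    if r["side"] and r["top"]: print("   ",*tri(r["side"][0]["xy"],r["top"][0]["xy"]))
o=bot.get_obs();print({k:o[k] for k in("time","ee_pos","tcp_rot","opening")})
E
```

```text
side (array([ 0.349 , -0.5573,  0.7254]), array([ 0.2856,  0.6054, -0.7431]))
top (array([ 0.4069, -0.0088,  1.1744]), array([ 0.1638,  0.0125, -0.9866]))
cold_rack {'side': [([220.7, 192.2], 0.75), ([288.4, 392.4], 0.73)], 'top': [([431.8, 308.9], 0.8)]}
    [ 0.4404 -0.1499  0.3477] 0.021617723640693295
carrier {'side': [([221.8, 192.3], 0.66), ([279.6, 375.3], 0.52)], 'top': [([206.8, 286.8], 0.56), ([451.4, 307.7], 0.23)]}
    [0.5063 0.2248 0.0001] 0.001738130014239872
bottle_red {'side': [([297.2, 408.1], 0.91), ([295.5, 408.5], 0.19)], 'top': [([445.4, 312.2], 0.62)]}
    [ 0.4657 -0.2388 -0.0052] 0.0036666640763793985
insert_red {'side': [([301.7, 407.8], 0.61)], 'top': [([451.0, 306.1], 0.96), ([482.4, 306.9], 0.57)]}
    [ 0.4733 -0.2468  0.0069] 0.0036624603140269305
bottle_yellow {'side': [([260.8, 338.3], 0.86)], 'top': []}
insert_yellow {'side': [([262.4, 338.7], 0.92)], 'top': [([381.7, 312.4], 0.58), ([380.0, 313.5], 0.27)]}
    [ 0.462  -0.1149 -0.0019] 9.994138389454698e-05
bottle_green {'side': [([316.6, 451.7], 0.9)], 'top': [([482.5, 308.2], 0.71), ([206.6, 284.5
[... 216 characters left out ...]
[280.5, 369.0], 0.71), ([300.8, 412.0], 0.16)], 'top': [([415.7, 308.2], 0.77)]}
    [ 0.4686 -0.1791  0.0066] 0.0034652680564432807
insert_blue {'side': [([278.3, 372.2], 0.8)], 'top': [([414.5, 309.3], 0.56)]}
    [ 0.4661 -0.1779 -0.0025] 0.005245944841999654
tip_box {'side': [([366.5, 199.3], 0.82), ([288.5, 394.0], 0.15)], 'top': [([446.2, 314.1], 0.68), ([274.3, 156.5], 0.59)]}
    [ 0.5003 -0.1985  0.3465] 0.12361989169712274
cup {'side': [([420.8, 303.2], 0.64)], 'top': [([403.8, 181.0], 0.61)]}
    [ 0.7212 -0.1593  0.0012] 0.00442616976778516
{'time': 1.3, 'ee_pos': array([0.137 , 0.5326, 0.4047]), 'tcp_rot': array([-179.9961,    0.0003,  165.5713]), 'opening': 0.08541062601403183}
```

View pics/top0.png

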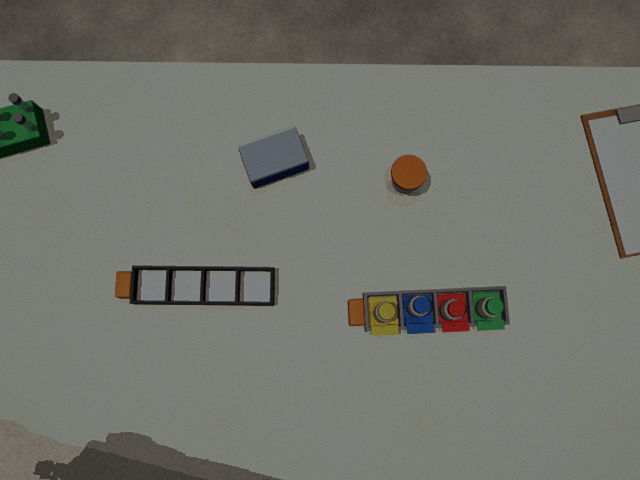

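View pics/side0.png

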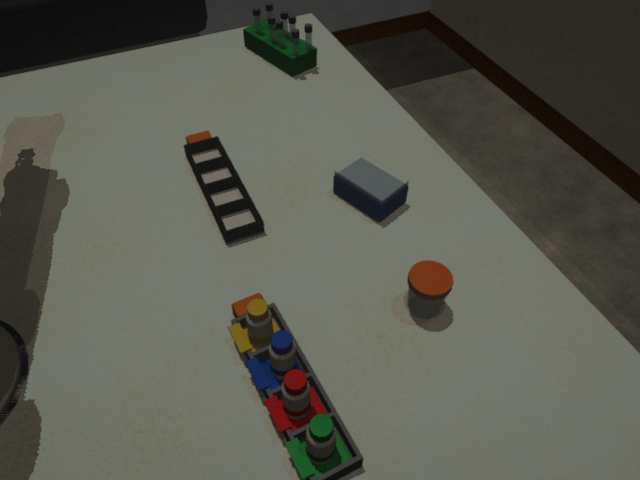

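The top view shows the carrier on the left with its handle at (123,285) and pockets at columns 153/187/222/256, row 286. The rack is on the right with its handle at (356,312), and from the handle the order is yellow, blue, red, green. So yellow goes to the pocket at column 256, blue to 222, red to 187 and green to 153. The side view agrees. The tip box and cup stand well away at (274,157) and (408,172).

Next I refine the poses by fitting silhouettes in both views.

```bash
cat >> h.py <<'E'
from scipy.optimize import minimize
S=4
def proj(n,P):
    m=camera_model(n);c=np.atleast_2d(P)@np.array(m["R"]).T+np.array(m["t"])
    return np.c_[m["fx"]*c[:,0]/c[:,2]+m["cx"],m["fy"]*c[:,1]/c[:,2]+m["cy"]]
def sil(n,parts):
    im=np.zeros((480*S,640*S),np.uint8)
    for P in parts:
        uv=((proj(n,P)+.5)*S-.5)
        cv2.fillConvexPoly(im,cv2.convexHull(np.round(uv*16).astype(np.int32)),1,shift=4)
    return im
def box(cx,cy,lx,ly,h): return np.array([[cx+a*lx/2,cy+b*ly/2,z] for a in(-1,1) for b in(-1,1) for z in(0,h)])
A=np.linspace(0,2*np.pi,36)
def disc(r,z): return np.c_[r*np.cos(A),r*np.sin(A),0*A+z]
BOT=[np.r_[disc(.019,0),disc(.019,.058),disc(.015,.062)],np.r_[disc(.015,.062),disc(.015,.08)]]
RACK=[box(0,0,.072,.27,.03),box(0,.15,.05,.03,.03)]
def place(parts,p):
    x,y,z,w=p;c,s=np.cos(w),np.sin(w);R=np.array([[c,-s,0],[s,c,0],[0,0,1]])
    return [P@R.T+[x,y,z] for P in parts]
def fit(masks,parts,p0,free):
    M={n:cv2.resize(m.astype(np.uint8),None,fx=S,fy=S,interpolation=cv2.INTER_NEAREST) for n,m in masks.items()}
    free=list(free)
    def f(v):
        p=np.array(p0,float);p[free]=v
        return sum((sil(n,place(parts,p))!=M[n]).sum()/M[n].sum() for n in M)
    v0=np.array(p0,float)[free];best=None
    for d in (.012,.005):
        r=minimize(f,v0,method="Nelder-Mead",options=dict(initial_simplex=np.vstack([v0]+[v0+d*e for e in np.eye(len(free))]),xatol=1e-4,fatol=1e-4));v0=r.x
    p=np.array(p0,float);p[free]=v0;return p,r.fun
E
cat > m.py <<'E'
from h import *
np.set_printoptions(precision=4,suppress=True)
def masks(k,near):
    out={}
    for n in("side","top"):
        c=[e for e in outline_of(n,k) if np.linalg.norm(np.array(e["xy"])-proj(n,near)[0])<25]
        if c: out[n]=c[0]["mask"]
    return out
G={"bottle_red":(.466,-.243),"bottle_yellow":(.462,-.115),"bottle_green":(.47,-.31),"bottle_blue":(.467,-.178)}
E
python3 - <<'E'
from m import *
im={n:camera(n)[:,:,::-1].copy() for n in("side","top")}
fits=[]
for k,(x,y) in G.items():
    m=masks(k,(x,y,.045)); print(k,list(m),[int(a.sum()) for a in m.values()])
    p,e=fit(m,BOT,(x,y,.009,0),(0,1,2)); print("  both xyz",p[:3],e); fits.append((BOT,p))
    for n in m: q,e=fit({n:m[n]},BOT,(*p[:2],.009,0),(0,1)); print("  ",n,q[:2],e)
for k,g in(("carrier",(.506,.225,0,0)),("cold_rack",(.468,-.21,0,0))):
    m=masks(k,g[:3]); print(k,list(m))
    p,e=fit(m,RACK,g,(0,1,2,3)); print("  both xyzw",p,e); fits.append((RACK,p))
    for n in m: q,e=fit({n:m[n]},RACK,(p[0],p[1],0,p[3]),(0,1,3)); print("  ",n,q,e)
for n in im:
    b=cv2.resize(im[n],None,fx=S,fy=S)
    for P,p in fits: cv2.drawContours(b,cv2.findContours(sil(n,place(P,p)),0,1)[0],-1,(255,0,255),1)
    c=b[240*S:345*S,110*S:520*S] if n=="top" else b[120*S:480*S,170*S:370*S]
    cv2.imwrite(f"pics/{n}1.png",cv2.resize(c,None,fx=.48 if n=="top" else .41,fy=.48 if n=="top" else .41,interpolation=cv2.INTER_AREA))
E
```

```text
bottle_red ['side', 'top'] [1221, 425]
  both xyz [ 0.4656 -0.24    0.0046] 0.1838589391530568
   side [ 0.4645 -0.2421] 0.05134111384111384
   top [ 0.4658 -0.2392] 0.13588235294117648
bottle_yellow ['side', 'top'] [1018, 396]
  both xyz [ 0.4608 -0.1151  0.0065] 0.20230547121509793
   side [ 0.4592 -0.1154] 0.12352652259332024
   top [ 0.4614 -0.1153] 0.045928030303030304
bottle_green ['side', 'top'] [1286, 484]
  both xyz [ 0.4713 -0.3093  0.005 ] 0.20686340822333327
   side [ 0.4693 -0.3108] 0.052682737169517886
   top [ 0.4728 -0.3096] 0.09775309917355372
bottle_blue ['side'] [1074]
  both xyz [ 0.474 -0.168 -0.011] 0.0900256052141527
   side [ 0.4704 -0.1799] 0.12098463687150839
carrier ['side', 'top']
  both xyzw [ 0.5083  0.2303 -0.0054  0.0001] 0.07229110776083916
   side [0.5059 0.2262 0.     0.0016] 0.025699780461031833
   top [ 0.5088  0.2284  0.     -0.0015] 0.022759336099585064
cold_rack ['top']
  both xyzw [ 0.472  -0.2172 -0.0163  0.0581] 2.01309375
   top [ 0.4708 -0.2142  0.      0.0583] 2.04290625
```

View pics/top1.png

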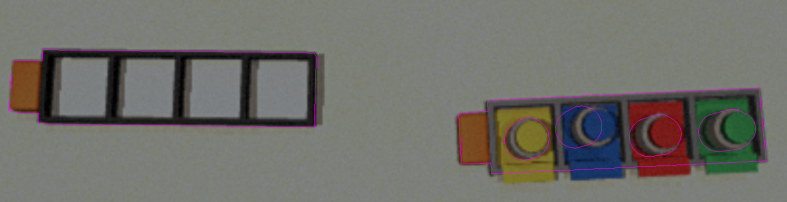

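View pics/side1.png

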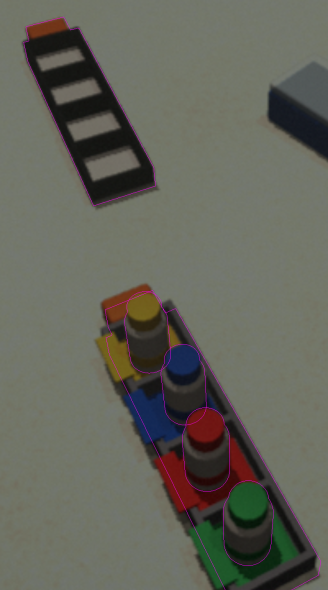

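The overlays fit the carrier and the yellow, red and green bottles. The blue top fit is off because its top mask was missing, so I use its side fit and check it before gripping. Both views agree within about 3 mm.

The carrier is at about (0.507, 0.227) with yaw 0. I'll grip across the row (world x) and start moving to yellow.

move_arm(
  jaw=[0,0,0,0,0,0,0,0,0,0],
  delta_pos=[
    [0.0162,-0.0324,0],
    [0.0162,-0.0324,0],
    [0.0162,-0.0324,0],
    [0.0162,-0.0324,0],
    [0.0162,-0.0324,0],
    [0.0162,-0.0324,0],
    [0.0162,-0.0324,0],
    [0.0162,-0.0324,0],
    [0.0162,-0.0324,0],
    [0.0162,-0.0324,0],
  ],
  yaw=[-0.066,-0.066,-0.066,-0.066,-0.066,-0.066,-0.066,-0.066,-0.066,-0.066],
  force=30,
)

```text
time: 2.83
ee_pos: [0.2992, 0.207, 0.405]
tcp_rot: [179.9, 0.0, 127.6]
wrist_force: [0.4, 0.2, 0.3]
opening: 0.0854
grasp_force: 0.0
```

move_arm(
  jaw=[0,0,0,0,0,0,0,0,0,0],
  delta_pos=[
    [0.0162,-0.0324,0],
    [0.0162,-0.0324,0],
    [0.0162,-0.0324,0],
    [0.0162,-0.0324,0],
    [0.0162,-0.0324,0],
    [0.0162,-0.0324,0],
    [0.0162,-0.0324,0],
    [0.0162,-0.0324,0],
    [0.0162,-0.0324,0],
    [0.0162,-0.0324,0],
  ],
  yaw=[-0.066,-0.066,-0.066,-0.066,-0.066,-0.066,-0.066,-0.066,-0.066,-0.066],
)

```text
time: 3.67
ee_pos: [0.4613, -0.1173, 0.4048]
tcp_rot: [180.0, 0.0, 89.7]
wrist_force: [0.6, 1.1, -0.4]
opening: 0.085
grasp_force: 0.0
```

move_arm(
  jaw=[0,0],
  delta_pos=[
    [0,0,0],
    [0,0,0],
  ],
  yaw=[0,0],
)

```text
time: 3.83
ee_pos: [0.4614, -0.1168, 0.404]
tcp_rot: [-179.9, -0.0, 89.8]
wrist_force: [-0.9, 0.4, 0.0]
opening: 0.0853
grasp_force: 0.0
```

move_arm(
  jaw=[0,0,0,0,0,0,0,0,0],
  delta_pos=[
    [0,0.0015,-0.03],
    [0,0,-0.03],
    [0,0,-0.03],
    [0,0,-0.03],
    [0,0,-0.025],
    [0,0,-0.02],
    [0,0,-0.016],
    [0,0,-0.01],
    [0,0,0],
  ],
  yaw=[0,0,0,0,0,0,0,0,0],
)

```text
time: 4.58
ee_pos: [0.4602, -0.1129, 0.212]
tcp_rot: [-179.8, -0.0, 90.0]
wrist_force: [-0.9, 0.6, 0.2]
opening: 0.0854
grasp_force: 0.0
```

```bash
python3 - <<'E'
from m import *
for n in("side","top"):
    b=camera(n)[:,:,::-1].copy()
    c=b[250:480,200:400] if n=="side" else b[240:345,320:520]
    cv2.imwrite(f"pics/{n}2.png",cv2.resize(c,None,fx=2.5,fy=2.5,interpolation=cv2.INTER_CUBIC))
g=G["bottle_blue"]
m=masks("bottle_blue",(*g,.045));print(list(m))
for n in m:
    q,e=fit({n:m[n]},BOT,(*g,.009,0),(0,1));print(n,q,e)
E
```

```text
['side']
side [ 0.4703 -0.179   0.009   0.    ] 0.12764489420423183
```

View pics/side2.png

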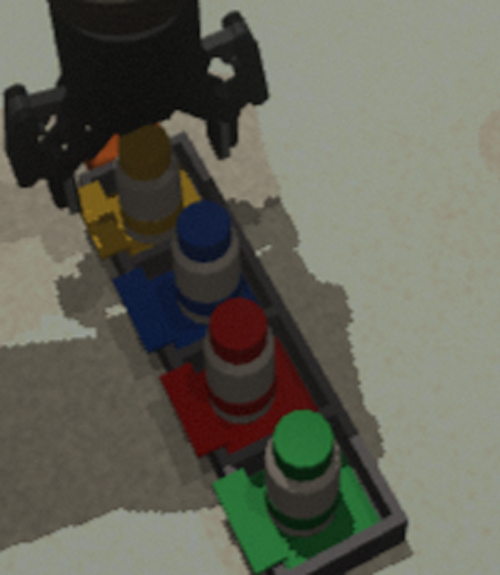

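The side view shows the open fingers straddling the yellow bottle, at crop pixels (55,190) and (225,145). They clear the rack walls and the other bottles, with a slight +y offset that I correct before closing.

move_arm(
  jaw=[0,0.2,0.4,0.6,0.8,1,1,1,1,1],
  delta_pos=[
    [0,-0.003,0],
    [0,0,0],
    [0,0,0],
    [0,0,0],
    [0,0,0],
    [0,0,0],
    [0,0,0],
    [0,0,0],
    [0,0,0],
    [0,0,0],
  ],
  yaw=[0,0,0,0,0,0,0,0,0,0],
  force=35,
)

```text
time: 5.62
ee_pos: [0.461, -0.1169, 0.214]
tcp_rot: [180.0, 0.0, 89.9]
wrist_force: [-2.7, -1.2, 6.3]
opening: 0.0366
grasp_force: 35.2
```

move_arm(
  jaw=[1,1,1,1],
  delta_pos=[
    [0,0,0],
    [0,0,0.005],
    [0,0,0.01],
    [0,0,0.02],
  ],
  yaw=[0,0,0,0],
)

```text
time: 5.95
ee_pos: [0.4604, -0.1167, 0.2476]
tcp_rot: [-179.8, -0.1, 89.9]
wrist_force: [0.8, 0.1, -0.5]
opening: 0.0372
grasp_force: 35.2
```

move_arm(
  jaw=[1,1,1,1,1,1,1,1,1,1],
  delta_pos=[
    [0,0,0.029],
    [0,0,0.029],
    [0,0,0.028],
    [0.004,0.02,0],
    [0.006,0.034,0],
    [0.007,0.038,0],
    [0.007,0.038,0],
    [0.007,0.038,0],
    [0.007,0.038,0],
    [0.0065,0.029,0],
  ],
  yaw=[0,0,0,0,0,0,0,0,0,0],
)

```text
time: 6.78
ee_pos: [0.5054, 0.1208, 0.3354]
tcp_rot: [180.0, -0.0, 90.0]
wrist_force: [0.9, 0.1, -0.9]
opening: 0.0369
grasp_force: 35.2
```

move_arm(
  jaw=[1,1,1],
  delta_pos=[
    [0.002,0.009,0],
    [0,0,0],
    [0,0,0],
  ],
  yaw=[0,0,0],
)

```text
time: 7.03
ee_pos: [0.5075, 0.1273, 0.3349]
tcp_rot: [-180.0, 0.0, 90.0]
wrist_force: [0.1, -0.3, -1.5]
opening: 0.0367
grasp_force: 35.3
```

```bash
python3 - <<'E'
from m import *
for n in("side","top"):
    b=camera(n)[:,:,::-1].copy()
    c=b[50:280,130:330] if n=="side" else b[200:345,100:360]
    cv2.imwrite(f"pics/{n}3.png",cv2.resize(c,None,fx=2.5,fy=2.5,interpolation=cv2.INTER_CUBIC))
p=bot.get_obs()["ee_pos"];print(p)
m=masks("bottle_yellow",(p[0],p[1],p[2]-.16));print(list(m))
z=p[2]-.214+.009
for n in m: print(n,fit({n:m[n]},BOT,(p[0],p[1],z,0),(0,1,2)))
E
```

```text
[0.5074 0.1262 0.3349]
['side']
side (array([0.5112, 0.1469, 0.1136, 0.    ]), np.float64(0.06568998109640832))
```

View pics/side3.png

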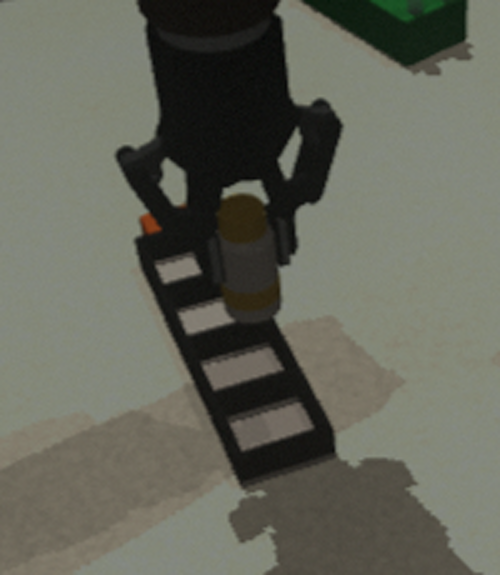

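The side view shows the yellow bottle held upright at crop pixels (248,255), above the carrier. I'll lower it slowly into the farthest pocket.

move_arm(
  jaw=[1,1,1,1,1,1,1,1,1],
  delta_pos=[
    [0,0,-0.02],
    [0,0,-0.025],
    [0,0,-0.025],
    [0,0,-0.02],
    [0,0,-0.015],
    [0,0,-0.01],
    [0,0,-0.005],
    [0,0,-0.002],
    [0,0,0],
  ],
  yaw=[0,0,0,0,0,0,0,0,0],
)

```text
time: 7.98
ee_pos: [0.5077, 0.1269, 0.2131]
tcp_rot: [180.0, -0.0, 89.9]
wrist_force: [0.6, 0.6, -0.0]
opening: 0.0369
grasp_force: 35.3
```

move_arm(
  jaw=[1,1],
  delta_pos=[
    [0,0,-0.001],
    [0,0,0],
  ],
  yaw=[0,0],
)

```text
time: 8.15
ee_pos: [0.5078, 0.1272, 0.2125]
tcp_rot: [179.9, -0.0, 89.9]
wrist_force: [-0.3, -1.0, -1.0]
opening: 0.0369
grasp_force: 35.3
```

```bash
python3 - <<'E'
from m import *
b=camera("side")[:,:,::-1].copy();top=camera("top")[:,:,::-1].copy()
c=[cv2.resize(b[110:260,160:310],(600,600),interpolation=cv2.INTER_CUBIC),]
cv2.imwrite("pics/s4.png",c[0])
p=bot.get_obs()["ee_pos"];print(p)
m=masks("bottle_yellow",(p[0],p[1],p[2]-.16));print(list(m))
for n in m: print(n,fit({n:m[n]},BOT,(p[0],p[1],.006,0),(0,1)))
E
```

```text
[0.5077 0.1272 0.2123]
['side']
side (array([0.5085, 0.1344, 0.006 , 0.    ]), np.float64(0.23975840336134455))
```

View pics/s4.png

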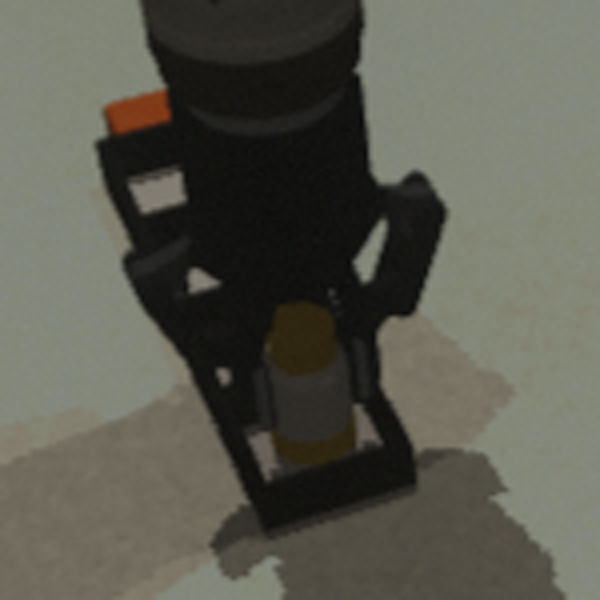

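The side view shows the yellow bottle inside the end pocket at crop pixels (310,390), centred across the row, with no contact yet. I'll ease it down.

move_arm(
  jaw=[1,1,1,1],
  delta_pos=[
    [0,0,-0.001],
    [0,0,0],
    [0,0,-0.001],
    [0,0,0],
  ],
  yaw=[0,0,0,0],
)

```text
time: 8.68
ee_pos: [0.5076, 0.1272, 0.2109]
tcp_rot: [179.9, -0.0, 89.9]
wrist_force: [-3.3, -0.8, 10.1]
opening: 0.0371
grasp_force: 36.2
```

move_arm(
  jaw=[1,1,1,1],
  delta_pos=[
    [0,0,-0.001],
    [0,0,0],
    [0,0,-0.001],
    [0,0,0],
  ],
  yaw=[0,0,0,0],
)

```text
time: 9.02
ee_pos: [0.5075, 0.1272, 0.2108]
tcp_rot: [179.9, -0.0, 89.9]
wrist_force: [-9.8, -2.0, 26.7]
opening: 0.0369
grasp_force: 37.7
```

move_arm(
  jaw=[1,1,0.45,0.4,0.3,0.2,0,0,0,0],
  delta_pos=[
    [0,0,0.0015],
    [0,0,0],
    [0,0,0],
    [0,0,0],
    [0,0,0],
    [0,0,0],
    [0,0,0],
    [0,0,0],
    [0,0,0.005],
    [0,0,0.015],
  ],
  yaw=[0,0,0,0,0,0,0,0,0,0],
)

```text
time: 9.85
ee_pos: [0.5069, 0.127, 0.2276]
tcp_rot: [-179.8, 0.0, 89.9]
wrist_force: [-0.9, -0.4, -0.1]
opening: 0.0855
grasp_force: 0.0
```

move_arm(
  jaw=[0,0,0,0,0,0,0,0,0,0],
  delta_pos=[
    [0,0,0.035],
    [0,0,0.035],
    [0,0,0.03],
    [-0.005,-0.025,0],
    [-0.006,-0.036,0],
    [-0.006,-0.038,0],
    [-0.006,-0.038,0],
    [-0.006,-0.038,0],
    [-0.006,-0.038,0],
    [-0.001,-0.037,0],
  ],
  yaw=[0,0,0,0,0,0,0,0,0,0],
)

```text
time: 10.68
ee_pos: [0.4704, -0.1246, 0.33]
tcp_rot: [180.0, 0.0, 89.9]
wrist_force: [0.3, 0.3, 0.4]
opening: 0.0853
grasp_force: 0.0
```

move_arm(
  jaw=[0,0,0,0],
  delta_pos=[
    [0,-0.035,0],
    [0,-0.02,0],
    [0,0,0],
    [0,0,0],
  ],
  yaw=[0,0,0,0],
)

```text
time: 11.02
ee_pos: [0.4713, -0.1788, 0.3293]
tcp_rot: [-180.0, -0.0, 89.8]
wrist_force: [-1.3, 0.7, 0.1]
opening: 0.0856
grasp_force: 0.0
```

```bash
python3 - <<'E'
from m import *
b=camera("side")[:,:,::-1].copy();t=camera("top")[:,:,::-1].copy()
cv2.imwrite("pics/t5.png",np.hstack([cv2.resize(t[250:320,110:290],(514,200)),cv2.resize(b[120:250,170:290],(185,200))]))
m=masks("bottle_yellow",(.507,.128,.045));print(list(m))
for n in m: print(n,fit({n:m[n]},BOT,(.507,.128,.006,0),(0,1)))
p=bot.get_obs()["ee_pos"];print(p)
E
```

```text
['side', 'top']
side (array([0.5012, 0.1342, 0.006 , 0.    ]), np.float64(3.110821759259259))
top (array([0.509 , 0.1286, 0.006 , 0.    ]), np.float64(0.10209424083769633))
[ 0.4716 -0.1769  0.3294]
```

View pics/t5.png

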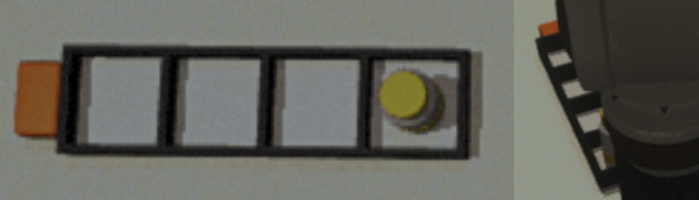

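The top view shows the yellow bottle standing centred in the pocket farthest from the handle; the fit puts it within 2 mm of the pocket centre. On to blue.

move_arm(
  jaw=[0,0,0,0,0,0,0.3,0.6,1,1],
  delta_pos=[
    [0,-0.001,-0.025],
    [0,0,-0.03],
    [0,0,-0.03],
    [0,0,-0.02],
    [0,0,-0.01],
    [0,0,0],
    [0,0,0],
    [0,0,0],
    [0,0,0],
    [0,0,0],
  ],
  yaw=[0,0,0,0,0,0,0,0,0,0],
)

```text
time: 12.05
ee_pos: [0.4719, -0.1789, 0.2155]
tcp_rot: [179.9, 0.0, 89.9]
wrist_force: [-2.1, 0.8, 0.2]
opening: 0.0386
grasp_force: 0.4
```

move_arm(
  jaw=[1,1,1,1,1,1,1,1],
  delta_pos=[
    [0,0,0],
    [0,0,0],
    [0,0,0],
    [0,0,0],
    [0,0,0],
    [0,0,0.005],
    [0,0,0.01],
    [0,0,0],
  ],
  yaw=[0,0,0,0,0,0,0,0],
)

```text
time: 12.72
ee_pos: [0.472, -0.1791, 0.2315]
tcp_rot: [179.9, 0.1, 89.9]
wrist_force: [0.5, 0.1, 0.2]
opening: 0.0368
grasp_force: 35.2
```

move_arm(
  jaw=[1,1,1,1,1,1,1,1,1,1],
  delta_pos=[
    [0,0,0.03],
    [0,0,0.033],
    [0,0,0.03],
    [0,0.015,0.01],
    [0.003,0.03,0],
    [0.004,0.039,0],
    [0.004,0.039,0],
    [0.004,0.039,0],
    [0.004,0.039,0],
    [0.004,0.039,0],
  ],
  yaw=[0,0,0,0,0,0,0,0,0,0],
)

```text
time: 13.55
ee_pos: [0.4943, 0.063, 0.3327]
tcp_rot: [179.9, -0.0, 89.9]
wrist_force: [0.2, -1.1, -0.6]
opening: 0.037
grasp_force: 35.5
```

move_arm(
  jaw=[1,1,1,1,1,1,1],
  delta_pos=[
    [0.004,0.039,0],
    [0.004,0.039,0],
    [0.004,0.03,0],
    [0.0005,0.018,0],
    [0,0.006,0],
    [0,0,0],
    [0,0,0],
  ],
  yaw=[0,0,0,0,0,0,0],
)

```text
time: 14.13
ee_pos: [0.507, 0.1928, 0.3323]
tcp_rot: [-180.0, 0.0, 90.0]
wrist_force: [0.3, -0.9, -0.4]
opening: 0.0372
grasp_force: 35.5
```

move_arm(
  jaw=[1,1,1,1,1,1,1,1,1,1],
  delta_pos=[
    [0,0,-0.018],
    [0,0,-0.025],
    [0,0,-0.025],
    [0,0,-0.02],
    [0,0,-0.015],
    [0,0,-0.01],
    [0,0,-0.005],
    [0,0,-0.001],
    [0,0,-0.001],
    [0,0,0],
  ],
  yaw=[0,0,0,0,0,0,0,0,0,0],
)

```text
time: 14.97
ee_pos: [0.5073, 0.193, 0.2131]
tcp_rot: [179.9, -0.0, 89.9]
wrist_force: [-0.2, 0.5, -1.1]
opening: 0.0369
grasp_force: 35.5
```

move_arm(
  jaw=[1,1,1],
  delta_pos=[
    [0,0,-0.001],
    [0,0,-0.0005],
    [0,0,0],
  ],
  yaw=[0,0,0],
)

```text
time: 15.22
ee_pos: [0.5073, 0.1933, 0.2127]
tcp_rot: [179.9, -0.0, 89.9]
wrist_force: [-3.1, -2.8, 9.3]
opening: 0.037
grasp_force: 36.4
```

Blue touched the floor at 9 N. Releasing it and going to red.

move_arm(
  jaw=[1,0.45,0.4,0.3,0.2,0,0,0,0,0],
  delta_pos=[
    [0,0,0.0005],
    [0,0,0],
    [0,0,0],
    [0,0,0],
    [0,0,0],
    [0,0,0],
    [0,0,0],
    [0,0,0.005],
    [0,0,0.015],
    [0,0,0.035],
  ],
  yaw=[0,0,0,0,0,0,0,0,0,0],
)

```text
time: 16.05
ee_pos: [0.506, 0.1928, 0.263]
tcp_rot: [-179.6, 0.1, 89.9]
wrist_force: [0.4, 0.6, 0.2]
opening: 0.0854
grasp_force: 0.0
```

move_arm(
  jaw=[0,0,0,0,0,0,0,0,0,0],
  delta_pos=[
    [0,0,0.035],
    [0,0,0.03],
    [-0.003,-0.025,0],
    [-0.004,-0.036,0],
    [-0.004,-0.039,0],
    [-0.004,-0.039,0],
    [-0.004,-0.039,0],
    [-0.004,-0.039,0],
    [-0.004,-0.039,0],
    [-0.004,-0.039,0],
  ],
  yaw=[0,0,0,0,0,0,0,0,0,0],
)

```text
time: 16.88
ee_pos: [0.4753, -0.1036, 0.3318]
tcp_rot: [180.0, 0.0, 90.0]
wrist_force: [0.8, 0.0, 0.3]
opening: 0.0852
grasp_force: 0.0
```

move_arm(
  jaw=[0,0,0,0,0,0,0],
  delta_pos=[
    [-0.004,-0.039,0],
    [-0.004,-0.039,0],
    [-0.002,-0.032,0],
    [-0.0005,-0.02,0],
    [0,-0.01,0],
    [0,0,0],
    [0,0,0],
  ],
  yaw=[0,0,0,0,0,0,0],
)

```text
time: 17.47
ee_pos: [0.4655, -0.2416, 0.3312]
tcp_rot: [-180.0, -0.0, 89.9]
wrist_force: [0.8, 0.9, 0.2]
opening: 0.0854
grasp_force: 0.0
```

```bash
python3 - <<'E'
from m import *
b=camera("side")[:,:,::-1].copy();t=camera("top")[:,:,::-1].copy()
cv2.imwrite("pics/t6.png",np.hstack([cv2.resize(t[250:320,110:290],(514,200)),cv2.resize(b[120:250,170:290],(185,200))]))
for k,g in(("bottle_yellow",(.508,.128)),("bottle_blue",(.508,.194))):
    m=masks(k,(*g,.045))
    for n in m: print(k,n,fit({n:m[n]},BOT,(*g,.006,0),(0,1)))
p=bot.get_obs()["ee_pos"];print(p)
E
```

```text
bottle_yellow side (array([0.5013, 0.1376, 0.006 , 0.    ]), np.float64(15.69929245283019))
bottle_yellow top (array([0.509 , 0.1286, 0.006 , 0.    ]), np.float64(0.07836538461538461))
bottle_blue top (array([0.5079, 0.1946, 0.006 , 0.    ]), np.float64(0.09897094430992737))
[ 0.4657 -0.2409  0.3313]
```

View pics/t6.png

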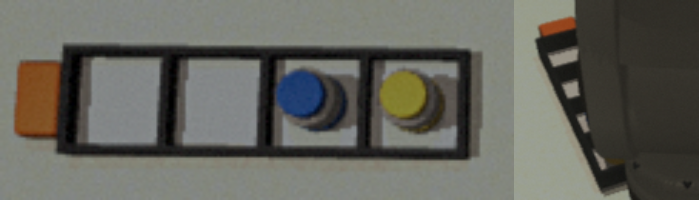

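The top view shows blue centred in the third pocket from the handle and yellow still in place. Red next.

move_arm(
  jaw=[0,0,0,0,0,0,0.3,0.6,1,1],
  delta_pos=[
    [0,-0.001,-0.027],
    [0,0,-0.03],
    [0,0,-0.03],
    [0,0,-0.02],
    [0,0,-0.01],
    [0,0,0],
    [0,0,0],
    [0,0,0],
    [0,0,0],
    [0,0,0],
  ],
  yaw=[0,0,0,0,0,0,0,0,0,0],
)

```text
time: 18.6
ee_pos: [0.4659, -0.243, 0.2156]
tcp_rot: [179.9, 0.1, 89.9]
wrist_force: [-5.0, 0.3, 2.4]
opening: 0.0386
grasp_force: 1.9
```

move_arm(
  jaw=[1,1,1,1,1,1,1,1],
  delta_pos=[
    [0,0,0],
    [0,0,0],
    [0,0,0],
    [0,0,0],
    [0,0,0],
    [0,0,0.005],
    [0,0,0.01],
    [0,0,0],
  ],
  yaw=[0,0,0,0,0,0,0,0],
)

```text
time: 19.27
ee_pos: [0.4659, -0.2431, 0.2314]
tcp_rot: [179.9, 0.1, 89.9]
wrist_force: [0.9, 0.4, -0.5]
opening: 0.0368
grasp_force: 35.3
```

move_arm(
  jaw=[1,1,1,1,1,1,1,1,1,1],
  delta_pos=[
    [0,0,0.03],
    [0,0,0.033],
    [0,0,0.03],
    [0,0.015,0.01],
    [0.003,0.03,0],
    [0.003,0.039,0],
    [0.003,0.039,0],
    [0.003,0.039,0],
    [0.003,0.039,0],
    [0.003,0.039,0],
  ],
  yaw=[0,0,0,0,0,0,0,0,0,0],
)

```text
time: 20.1
ee_pos: [0.4832, -0.0011, 0.3327]
tcp_rot: [180.0, -0.0, 89.9]
wrist_force: [0.8, -0.6, -0.8]
opening: 0.0367
grasp_force: 35.7
```

move_arm(
  jaw=[1,1,1,1,1,1,1,1,1,1],
  delta_pos=[
    [0.003,0.039,0],
    [0.003,0.039,0],
    [0.003,0.039,0],
    [0.003,0.039,0],
    [0.003,0.039,0],
    [0.003,0.035,0],
    [0.003,0.022,0],
    [0.0025,0.01,0],
    [0,0,0],
    [0,0,0],
  ],
  yaw=[0,0,0,0,0,0,0,0,0,0],
)

```text
time: 20.93
ee_pos: [0.507, 0.2589, 0.332]
tcp_rot: [-180.0, 0.0, 90.0]
wrist_force: [-0.4, -0.7, -2.1]
opening: 0.0371
grasp_force: 35.7
```

move_arm(
  jaw=[1,1,1,1,1,1,1,1,1,1],
  delta_pos=[
    [0,0,-0.018],
    [0,0,-0.025],
    [0,0,-0.025],
    [0,0,-0.02],
    [0,0,-0.015],
    [0,0,-0.01],
    [0,0,-0.004],
    [0,0,-0.001],
    [0,0,-0.001],
    [0,0,0],
  ],
  yaw=[0,0,0,0,0,0,0,0,0,0],
)

```text
time: 21.77
ee_pos: [0.5074, 0.259, 0.2142]
tcp_rot: [179.9, -0.0, 89.9]
wrist_force: [-0.1, 0.2, -1.9]
opening: 0.0368
grasp_force: 35.7
```

move_arm(
  jaw=[1,1,1],
  delta_pos=[
    [0,0,-0.001],
    [0,0,-0.0005],
    [0,0,0],
  ],
  yaw=[0,0,0],
)

```text
time: 22.02
ee_pos: [0.5073, 0.2593, 0.2127]
tcp_rot: [179.9, -0.0, 90.0]
wrist_force: [-0.9, 0.0, 4.1]
opening: 0.0365
grasp_force: 36.2
```

Red touched at 4 N. Releasing it and going to green.

move_arm(
  jaw=[1,0.45,0.4,0.3,0.2,0,0,0,0,0],
  delta_pos=[
    [0,0,0],
    [0,0,0],
    [0,0,0],
    [0,0,0],
    [0,0,0],
    [0,0,0],
    [0,0,0],
    [0,0,0.005],
    [0,0,0.015],
    [0,0,0.035],
  ],
  yaw=[0,0,0,0,0,0,0,0,0,0],
)

```text
time: 22.85
ee_pos: [0.5061, 0.2587, 0.2634]
tcp_rot: [-179.6, 0.2, 89.9]
wrist_force: [0.0, 0.1, -0.1]
opening: 0.0855
grasp_force: 0.0
```

move_arm(
  jaw=[0,0,0,0,0,0,0,0,0,0],
  delta_pos=[
    [0,0,0.035],
    [0,0,0.03],
    [-0.0024,-0.025,0],
    [-0.0024,-0.036,0],
    [-0.0024,-0.039,0],
    [-0.0024,-0.039,0],
    [-0.0024,-0.039,0],
    [-0.0024,-0.039,0],
    [-0.0024,-0.039,0],
    [-0.0024,-0.039,0],
  ],
  yaw=[0,0,0,0,0,0,0,0,0,0],
)

```text
time: 23.68
ee_pos: [0.4872, -0.0376, 0.3323]
tcp_rot: [179.9, 0.0, 90.0]
wrist_force: [1.6, 0.3, -0.3]
opening: 0.0852
grasp_force: 0.0
```

move_arm(
  jaw=[0,0,0,0,0,0,0,0,0,0],
  delta_pos=[
    [-0.0024,-0.039,0],
    [-0.0024,-0.039,0],
    [-0.0024,-0.039,0],
    [-0.0024,-0.039,0],
    [-0.0024,-0.039,0],
    [-0.0024,-0.039,0],
    [-0.0024,-0.028,0],
    [0,-0.0125,0],
    [0,0,0],
    [0,0,0],
  ],
  yaw=[0,0,0,0,0,0,0,0,0,0],
)

```text
time: 24.52
ee_pos: [0.471, -0.3103, 0.3317]
tcp_rot: [-180.0, -0.0, 89.9]
wrist_force: [0.4, 0.8, 0.2]
opening: 0.0857
grasp_force: 0.0
```

```bash
python3 - <<'E'
from m import *
b=camera("side")[:,:,::-1].copy();t=camera("top")[:,:,::-1].copy()
cv2.imwrite("pics/t7.png",np.hstack([cv2.resize(t[250:320,110:290],(514,200)),cv2.resize(b[120:250,170:290],(185,200))]))
for k,g in(("bottle_yellow",(.508,.128)),("bottle_blue",(.508,.194)),("bottle_red",(.508,.26))):
    m=masks(k,(*g,.045))
    if "top" in m: print(k,fit({"top":m["top"]},BOT,(*g,.006,0),(0,1)))
p=bot.get_obs()["ee_pos"];print(p)
E
```

```text
bottle_yellow (array([0.5085, 0.1293, 0.006 , 0.    ]), np.float64(0.1442964480874317))
bottle_blue (array([0.5092, 0.1945, 0.006 , 0.    ]), np.float64(0.048486547085201795))
bottle_red (array([0.5086, 0.2625, 0.006 , 0.    ]), np.float64(0.07390021459227468))
[ 0.4712 -0.3097  0.3319]
```

View pics/t7.png

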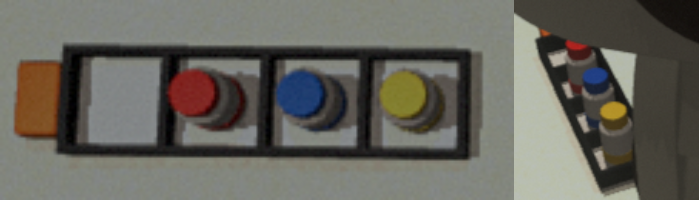

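The pictures show red, blue and yellow upright and centred, with only the pocket next to the handle empty. Green is the last one.

move_arm(
  jaw=[0,0,0,0,0,0,0.3,0.6,1,1],
  delta_pos=[
    [0,0,-0.027],
    [0,0,-0.03],
    [0,0,-0.03],
    [0,0,-0.02],
    [0,0,-0.0105],
    [0,0,0],
    [0,0,0],
    [0,0,0],
    [0,0,0],
    [0,0,0],
  ],
  yaw=[0,0,0,0,0,0,0,0,0,0],
)

```text
time: 25.75
ee_pos: [0.4714, -0.3106, 0.2156]
tcp_rot: [179.9, 0.1, 89.9]
wrist_force: [0.0, 0.2, 0.7]
opening: 0.0383
grasp_force: 0.1
```

move_arm(
  jaw=[1,1,1,1,1,1,1,1],
  delta_pos=[
    [0,0,0],
    [0,0,0],
    [0,0,0],
    [0,0,0],
    [0,0,0],
    [0,0,0.005],
    [0,0,0.01],
    [0,0,0],
  ],
  yaw=[0,0,0,0,0,0,0,0],
)

```text
time: 26.42
ee_pos: [0.4714, -0.3106, 0.2316]
tcp_rot: [179.9, 0.1, 89.9]
wrist_force: [0.8, 0.3, -0.9]
opening: 0.0371
grasp_force: 35.2
```

move_arm(
  jaw=[1,1,1,1,1,1,1,1,1,1],
  delta_pos=[
    [0,0,0.03],
    [0,0,0.033],
    [0,0,0.03],
    [0,0.015,0.01],
    [0.002,0.03,0],
    [0.002,0.039,0],
    [0.002,0.039,0],
    [0.002,0.039,0],
    [0.002,0.039,0],
    [0.002,0.039,0],
  ],
  yaw=[0,0,0,0,0,0,0,0,0,0],
)

```text
time: 27.25
ee_pos: [0.4825, -0.0683, 0.3321]
tcp_rot: [180.0, -0.0, 89.9]
wrist_force: [0.9, 0.7, -0.6]
opening: 0.0367
grasp_force: 35.4
```

move_arm(
  jaw=[1,1,1,1,1,1,1,1,1,1],
  delta_pos=[
    [0.0024,0.039,0],
    [0.0024,0.039,0],
    [0.0024,0.039,0],
    [0.0024,0.039,0],
    [0.0024,0.039,0],
    [0.0024,0.039,0],
    [0.0024,0.039,0],
    [0.0024,0.039,0],
    [0.0024,0.039,0],
    [0.0024,0.0285,0],
  ],
  yaw=[0,0,0,0,0,0,0,0,0,0],
)

```text
time: 28.08
ee_pos: [0.5062, 0.3124, 0.3318]
tcp_rot: [-180.0, -0.0, 90.0]
wrist_force: [0.5, 0.2, -0.8]
opening: 0.0368
grasp_force: 35.4
```

move_arm(
  jaw=[1,1,1,1],
  delta_pos=[
    [0,0.013,0],
    [0,0.003,0],
    [0,0,0],
    [0,0,0],
  ],
  yaw=[0,0,0,0],
)

```text
time: 28.42
ee_pos: [0.5069, 0.3243, 0.3321]
tcp_rot: [-180.0, 0.0, 89.9]
wrist_force: [0.3, -1.1, -0.7]
opening: 0.0368
grasp_force: 35.4
```

move_arm(
  jaw=[1,1,1,1,1,1,1,1,1,1],
  delta_pos=[
    [0,0,-0.018],
    [0,0,-0.025],
    [0,0,-0.025],
    [0,0,-0.02],
    [0,0,-0.015],
    [0,0,-0.01],
    [0,0,-0.004],
    [0,0,-0.001],
    [0,0,-0.001],
    [0,0,0],
  ],
  yaw=[0,0,0,0,0,0,0,0,0,0],
)

```text
time: 29.25
ee_pos: [0.5074, 0.3251, 0.2143]
tcp_rot: [179.9, -0.0, 89.9]
wrist_force: [0.3, -0.4, -0.1]
opening: 0.0367
grasp_force: 35.4
```

move_arm(
  jaw=[1,1,1],
  delta_pos=[
    [0,0,-0.001],
    [0,0,-0.0005],
    [0,0,0],
  ],
  yaw=[0,0,0],
)

```text
time: 29.5
ee_pos: [0.5073, 0.3254, 0.2128]
tcp_rot: [179.9, -0.1, 89.9]
wrist_force: [-1.2, -1.5, 4.6]
opening: 0.0366
grasp_force: 35.8
```

Green touched at 5 N. I'll release it and back off up and away.

move_arm(
  jaw=[1,0.45,0.4,0.3,0.2,0,0,0,0,0],
  delta_pos=[
    [0,0,0],
    [0,0,0],
    [0,0,0],
    [0,0,0],
    [0,0,0],
    [0,0,0],
    [0,0,0],
    [0,0,0.005],
    [0,0,0.015],
    [0,0,0.035],
  ],
  yaw=[0,0,0,0,0,0,0,0,0,0],
)

```text
time: 30.33
ee_pos: [0.5061, 0.3246, 0.2632]
tcp_rot: [-179.6, 0.2, 89.9]
wrist_force: [0.9, 0.7, -0.7]
opening: 0.0851
grasp_force: 0.0
```

move_arm(
  jaw=[0,0,0,0,0,0,0,0,0,0],
  delta_pos=[
    [0,0,0.035],
    [0,0,0.035],
    [-0.02,0.02,0],
    [-0.02,0.02,0],
    [-0.02,0.02,0],
    [-0.02,0.02,0],
    [-0.02,0.02,0],
    [-0.02,0.02,0],
    [-0.02,0.02,0],
    [0,0,0],
  ],
  yaw=[0,0,0,0,0,0,0,0,0,0],
)

```text
time: 31.17
ee_pos: [0.3641, 0.4677, 0.337]
tcp_rot: [-180.0, -0.1, 90.1]
wrist_force: [0.0, -0.6, 0.4]
opening: 0.0854
grasp_force: 0.0
```

```bash
python3 - <<'E'
from m import *
b=camera("side")[:,:,::-1].copy();t=camera("top")[:,:,::-1].copy()
cv2.imwrite("pics/t8.png",np.hstack([cv2.resize(t[100:330,100:440],(532,360)),cv2.resize(b[100:330,170:340],(266,360))]))
for k,g in(("bottle_yellow",(.508,.128)),("bottle_blue",(.508,.194)),("bottle_red",(.508,.26)),("bottle_green",(.508,.326))):
    m=masks(k,(*g,.045))
    if "top" in m: print(k,fit({"top":m["top"]},BOT,(*g,.006,0),(0,1)))
E
```

```text
bottle_yellow (array([0.5083, 0.1286, 0.006 , 0.    ]), np.float64(0.0753992628992629))
bottle_blue (array([0.5083, 0.1945, 0.006 , 0.    ]), np.float64(0.06221264367816092))
bottle_red (array([0.5084, 0.2632, 0.006 , 0.    ]), np.float64(0.06481958762886599))
bottle_green (array([0.5085, 0.3268, 0.006 , 0.    ]), np.float64(0.04765625))
```

View pics/t8.png

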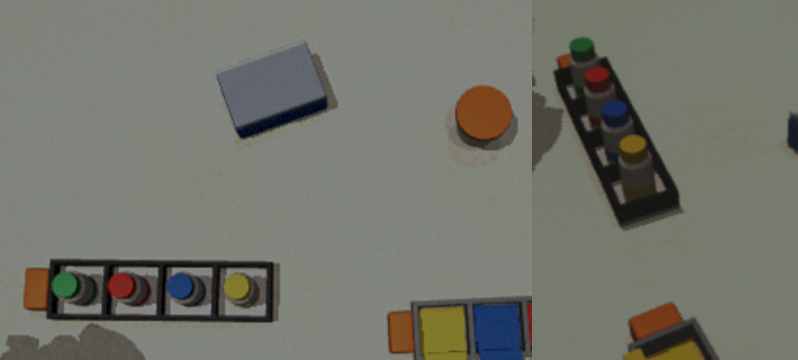

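The pictures show all four bottles upright and centred in the carrier: green, red, blue, yellow from the handle. The fits are within about 3 mm, and the tip box and cup haven't moved. Handing in.

```bash
python3 -c "
from workcell import bot
print(bot.job_done())"
```

```text
the job is handed in; nothing more can be done
None
```

All four bottles stand upright in the carrier in reverse order (green, red, blue, yellow from the handle), within about 3 mm of the pocket centres; the tip box and cup were left alone, and the job was handed in at about 32 s (the hand-in call returned no verdict).

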